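# Lock the build plate in its dock

### The arm

A 7-joint arm with a two-finger parallel gripper is mounted at the origin on the work surface. World frame = base frame: x ahead of the robot, y to its left, z up, the work surface at z = 0. Lengths are in m, angles in rad, forces in N, time in s.
With the tool pointing down it reaches from about 0.4 to 0.85 m from the base axis. Payload 10.4 kg.
Tool frame: the origin (TCP) lies on the centre line of the jaws, within the pads' length; the fingertips stand 14 mm ahead of it and the grasp point (between the pads) lies 5 mm behind it (tip_reach is the z of the fingertips in the tool frame, in m); z points along the fingers, x is the direction in which the jaws open and shut, and the axes are right-handed (so a half turn about z gives the same grasp; the last joint's range is limited). The gripper opens to 87 mm and grips with 3 to 60 N. Pads are 19 mm wide; open, the fingers measure 117 mm over their backs; the gripper's body (75 mm by 190 mm) begins 51 mm behind the grasp point.
Start: joints at [-1.365, 0.332, -0.065, 1.46, 0.022, 1.35, -0.088], TCP at [0.142, 0.609, 0.237] pointing down, gripper open.
Joint ranges: [-2.6, 2.6], [-0.5, 2.12], [-1.47, 1.34], [0.16, 2.42], [-1.27, 4.41], [0.06, 2.06], [-2.6, 2.6]. Speed limits (rad/s): [2.22, 2.22, 2.79, 2.79, 3.14, 3.14, 3.14].

### API

Orientations are given as a unit quaternion [x, y, z, w].
In Python, from bench import * gives the robot as it stands.
- The arm moves only by the tool carry_out, never from a script. Its argument "rows" is a list of rows, each a list of 5 numbers: the closure, from -1 (fully open) to 1 (shut), so that 0 is half open, then the shift along the tool's x, y, z in units of 30 mm (1.0 is 30 mm), then the turn about the tool's z in units of 5 degrees (1.0 is 5 degrees). In form: [[jaw, x, y, z, turn], ...]. A call has 1 to 20 rows; each row shifts and turns the pose as measured when the row begins, along the tool's axes as they then stand; what a row does not reach is not made up. A row lasts 1/12 s, in which the tool goes at most 41.7 mm and 7.16 degrees, less where a joint would pass 70% of its speed; a pose out of reach is approached as far as the arm can. A call is refused whole if a number of a shift passes 1 or a number of a turn 1, either way. A call with a gripper value outside its range is refused whole. The fingers move at their own pace and stop on an object; "force" is the grip in N (left out, the last holds). Time passes only in rows, so rows that do not move let the fingers close. It gives the time, the measured TCP pose, the force and the opening at its end, in the units of the state.
- read_state(): the state, without advancing time (a new reading comes with each control period).
- camera(name): name is "side" or "top"; returns the picture (400x640x3 uint8, blue, green, red); there is no depth.
- camera_info(name): a dict with "fx", "fy", "cx", "cy" (pixels), "extrinsics" (4x4, takes a point from camera to world coordinates). Camera axes: x right, y down, z forward; pixel columns grow to the right and rows downward; lengths in m; the calibration is good to about 2 mm. A picture is of the moment at which its call begins. camera_info takes no time and is no camera call.
- close_job(): hands the job in, once; it reports no verdict.
Trained networks look in the newest picture that a camera, given by its name, has taken for a name from the list of things; names that differ only in an ending like _2 or _b are one class to them, and where a whole thing is asked for, a point or a joint stands for the part that bears it (a point fixed in the world has none). Each returns a list of dicts, best first, with "conf" (0 to 1); they miss things now and then, are a little off and sometimes report something else, mostly with a low value. They report only what shows in the picture. A call takes as long as a camera call. They do not tell look-alikes from the thing itself.
- recognise(query, camera): "box" ([centre column, centre row, width, height] in pixels, round what is visible of it).
- silhouettes(query, camera): "mask" (400x640 bool, what is visible of it) and "box" ([centre column, centre row, width, height] in pixels, round what is visible of it).
- pinpoint(query, camera): "xy" ([column, row] in pixels: a listed point, or the origin of a listed thing).
The state is a dict: "time": time; "joint_positions": joint angles; "joint_vel": joint speeds; "joint_torque": joint torques, N m; "ee_pos": TCP position; "eef_rot": TCP orientation; "ft_force": force on the tool from outside, world axes, zero at the start; "torque": the same for the moment, N m; "width": finger opening in m.
Only numpy, scipy, OpenCV 4.12 (cv2) and the standard library are available. Lean on these libraries where they do the work, as an engineer would, in place of code of your own. Each camera call takes 0.05 s, during which the arm holds its last target. There are 200 camera calls.

### The job

Push the build plate's carriage fully home into the dock's fork, so that the hole in its tongue lines up with the holes in the two fork leaves. Then take the long locking pin (the one with the taller head, not the short spare) from the rack, drop it down through all three holes until its collar sits on the upper leaf, and let go.

Things in the scene. Friction and masses are not known exactly. Their poses are not given: they have to be found in the camera images.
- carriage (a joint): Travel in m of the carriage (black slide block with an 80 x 130 x 10 mm aluminium build plate) along the fixed dock (base 240 x 150 x 8 mm): 0 = drawn back, 0.06 = home against its stop, where the tongue's hole lies in line with the fork's holes. Starts at 0 to 0.025, needs about 2 N to move, stays where it is left.
- push_tab (a point): Centre of the upright aluminium tab on the build plate's edge away from the fork; moves with the carriage. 12 mm thick along the slide, 60 mm wide, 45 mm tall (48 to 93 mm above the bench). +x is level and points along the slide to the fork (homing way), z up. When home it is 112 mm from the fork's hole line, along -x. Push it from behind or pinch it across its thickness.
- lock_hole (a point): Centre of the hole in the fixed steel fork's upper leaf, at its top face. Two level leaves 50 x 84 x 8 mm, each with a vertical 28 mm hole: upper leaf 58 to 66 mm, lower leaf 22 to 30 mm above the bench. The plate's tongue (40 to 48 mm above the bench, also a 28 mm hole) slides in between. +x is the homing way of the slide, z up.
- long_pin_head (a point): Centre of the long steel pin's head: cylinder 24 mm across, 50 mm tall; under it a 44 x 5 mm collar, then a 14 mm shaft 54 mm long with tapered end. z up. About 0.2 kg. Hangs by the collar in a 20 mm hole of a fixed grey rack, top 70 mm above the bench; seated in the fork this point is 30 mm above the upper leaf. Short spare pin (head 26 mm tall) 100 mm away; their places vary.
Mind the look-alikes: they are no part of the job. What is shaped like the part that bears long_pin_head but black is not meant.

How it is judged:
By the outcome, as a careful person would: the job done as asked, in the order asked, and still so for the second after the job is handed in, with the robot touching nothing.
It also fails if it takes over 53 s, if anything falls off the work surface, if the arm or the gripper's body presses on something with over 40 N, if the wrist force passes 120 N, or if a joint passes its speed limit or range.

## Working session

There is one attempt and no reset: what is moved stays moved. The work goes in short steps, Python scripts to look and compute and a tool call to move; the robot and the scene stay as the last step left them, time stands still between calls to the robot, and variables do not carry over. Pictures are saved under pics/ and viewed, about 8 in all and at most 12, crops included, and the job is handed in when it is done.

Besides the shell and the picture viewer there is one more tool, called in YAML: its name, and indented under it one key for each argument. carry_out: Moves the arm, as the interface text tells. Its arguments: {"type":"object","properties":{"rows":{"type":"array","items":{"type":"array","items":{"type":"number"}}},"force":{"type":"number"}},"required":["rows"]}

```bash
mkdir -p pics; cat > h.py <<'E'
from bench import *
import numpy as np, cv2
def ray(cam,px):
    i=camera_info(cam);T=np.array(i["extrinsics"])
    d=T[:3,:3]@np.array([(px[0]-i["cx"])/i["fx"],(px[1]-i["cy"])/i["fy"],1.]);return T[:3,3],d
def atz(cam,px,z):
    o,d=ray(cam,px);return o+d*(z-o[2])/d[2]
def tri(pa,pb):
    A=[];b=[]
    M=np.zeros((3,3));v=np.zeros(3)
    for c,p in (("side",pa),("top",pb)):
        o,d=ray(c,p);d=d/np.linalg.norm(d);P=np.eye(3)-np.outer(d,d);M+=P;v+=P@o
    return np.linalg.solve(M,v)
def proj(cam,X):
    i=camera_info(cam);T=np.linalg.inv(np.array(i["extrinsics"]));p=T[:3,:3]@np.array(X)+T[:3,3]
    return np.array([i["fx"]*p[0]/p[2]+i["cx"],i["fy"]*p[1]/p[2]+i["cy"]])
E
python3 - <<'E'
from h import *
np.set_printoptions(precision=4,suppress=True)
s=read_state();print(s["time"],s["ee_pos"],s["eef_rot"],s["width"])
for c in("side","top"):
    im=camera(c);cv2.imwrite(f"pics/{c}0.png",im);print(c,np.array(camera_info(c)["extrinsics"]),camera_info(c)["fx"])
    for q in("push_tab","lock_hole","long_pin_head"):
        for r in pinpoint(q,c)[:3]:print(q,np.round(r["xy"],1),round(r["conf"],2))
E
```

```text
0.0 [0.1417 0.6083 0.2357] [ 0.7832  0.6218 -0.0005  0.0005] 0.08683618492329671
side [[ 0.9368 -0.2001  0.2871  0.2656]
 [-0.3499 -0.5168  0.7814 -0.6102]
 [-0.008  -0.8324 -0.5541  0.5604]
 [ 0.      0.      0.      1.    ]] 441.3000265237307
push_tab [327.7 200.1] 0.87
lock_hole [300.5 167.7] 0.58
long_pin_head [444.8 266.9] 0.92
long_pin_head [304.5 286.1] 0.85
long_pin_head [398.4 288.3] 0.71
top [[-0.0012 -0.9966  0.0824  0.4577]
 [-0.9998  0.0026  0.0179  0.0312]
 [-0.0181 -0.0824 -0.9964  1.1266]
 [ 0.      0.      0.      1.    ]] 447.670135972164
push_tab [306.5 198.8] 0.87
lock_hole [237.9 196.3] 0.78
long_pin_head [429.3 199.8] 0.84
long_pin_head [375.1 218.7] 0.74
long_pin_head [401.1 248.1] 0.64
```

View pics/top0.png

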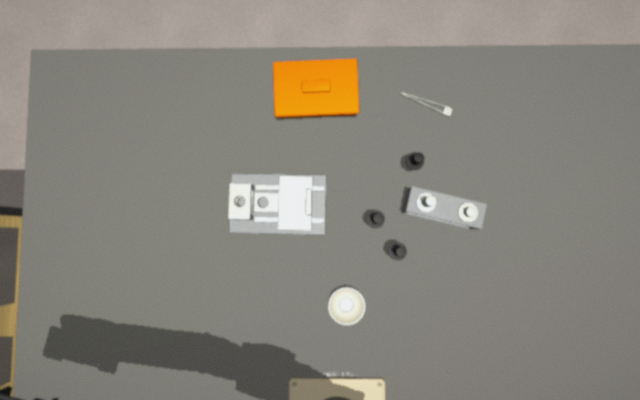

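View pics/side0.png

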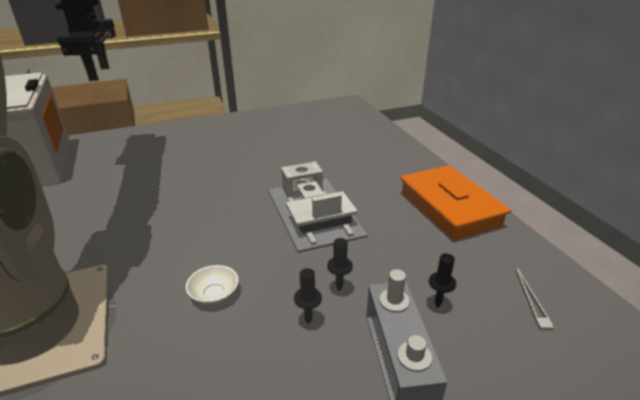

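Top view: dock with its fork at (240,201), tongue hole (263,202) and tab (308,202); rack with two pins at (427,202) and (468,212). Side view: fork hole (302,170), tab (327,206).
Candidates for the long pin, in side pixels: light tall head in the rack (397,285), light short spare in the rack (415,350), and black look-alikes at (340,255), (308,288), (445,270). I choose (397,285) and check it in a crop.

```bash
python3 - <<'E'
from h import *
np.set_printoptions(precision=4,suppress=True)
t=cv2.imread("pics/top0.png");s=cv2.imread("pics/side0.png")
def cr(im,x,y,w,h,k):return cv2.resize(im[y:y+h,x:x+w],None,fx=k,fy=k,interpolation=cv2.INTER_CUBIC)
a=np.hstack([cr(t,220,165,120,75,3),cr(t,390,165,120,75,3)])
b=np.hstack([cr(s,260,150,120,100,3),cr(s,350,255,120,100,3)])
cv2.imwrite("pics/crop0.png",np.vstack([a,b]))
print("pin z.1 top",atz("top",(429.3,199.8),.1),"tri",tri((398.4,288.3),(429.3,199.8)))
print("hole",atz("top",(237.9,196.3),.066),atz("side",(300.5,167.7),.066),tri((300.5,167.7),(237.9,196.3)))
print("tab",atz("top",(306.5,198.8),.0705),atz("side",(327.7,200.1),.0705),tri((327.7,200.1),(306.5,198.8)))
print("eye: hole",atz("top",(240,201),.066),atz("side",(302,170),.066))
# dock edges direction from base mask
m=max(silhouettes("lock_hole","top") or [dict(conf=0,mask=None)],key=lambda r:r["conf"])
for q in("carriage",):
  for c in("top","side"):
    for r in silhouettes(q,c)[:2]:
      mm=r["mask"].astype(np.uint8);cn=max(cv2.findContours(mm,0,1)[0],key=cv2.contourArea);print(q,c,round(r["conf"],2),np.round(r["box"],1),cv2.minAreaRect(cn))
E
```

```text
pin z.1 top [ 0.5422 -0.2112  0.1   ] tri [ 0.5415 -0.2118  0.0953]
hole [0.5545 0.2354 0.066 ] [0.5398 0.2341 0.066 ] [0.5483 0.238  0.0628]
tab [0.5477 0.0714 0.0705] [0.5452 0.0797 0.0705] [0.5449 0.0721 0.0755]
eye: hole [0.5433 0.2302 0.066 ] [0.5395 0.2228 0.066 ]
carriage top 0.65 [284.6 202.3  54.6  52.6] ((284.0, 202.5), (53.0, 56.0), 90.0)
carriage side 0.75 [321.1 205.4  67.6  50.9] ((320.38714599609375, 204.5232391357422), (48.42551040649414, 65.99812316894531), 78.36637115478516)
```

View pics/crop0.png

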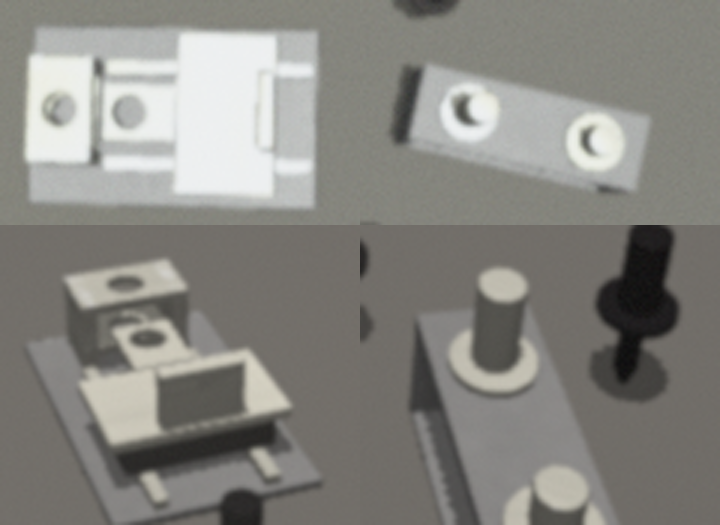

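The crop confirms it: the tall light head in the rack at side (397,275) is the long pin, and the short spare is below it. Next I'll work out positions and the slide direction.

```bash
python3 - <<'E'
from h import *
np.set_printoptions(precision=4,suppress=True)
P=lambda n,a,b,z:print(n,"top",atz("top",b,z)[:2],"side",atz("side",a,z)[:2],"tri",tri(a,b))
P("hole",(301.7,169.5),(239.7,201.3),.066)
P("collar",(394.3,300.3),(426.3,202.3),.075)
P("headtop",(397.3,274.7),(430.3,201),.125)
P("tabtop",(260+202/3,150+(367-225+0)/3),(308.3,201.7),.093)
e=[atz("top",(220+x/3,165+y/3),.008) for x,y in((28,200),(314,207),(37,27),(318,32))]
for a,b in((e[0],e[1]),(e[2],e[3])):print(np.degrees(np.arctan2(*(a-b)[1::-1])), np.linalg.norm(a-b))
e=[atz("top",(220+x/3,165+y/3),.048) for x,y in((180,33),(277,35),(275,196),(174,193))]
for a,b in((e[0],e[1]),(e[3],e[2]),(e[3],e[0]),(e[2],e[1])):print(a[:2],(a-b)[:2])
# rack corners
e=[atz("top",(390+(x-360)/3,165+y/3),.07)[:2] for x,y in((425,65),(650,117),(637,190),(410,142))];print(np.array(e))
from scipy.spatial.transform import Rotation as R
print(R.from_quat(read_state()["eef_rot"]).as_matrix())
E
```

```text
hole top [0.5426 0.231 ] side [0.5397 0.2252] tri [0.5424 0.2319 0.062 ]
collar top [ 0.5383 -0.2099] side [ 0.5344 -0.2139] tri [ 0.5378 -0.2105  0.0706]
headtop top [ 0.5374 -0.2074] side [ 0.5348 -0.2125] tri [ 0.5377 -0.2085  0.1205]
tabtop top [0.5391 0.0664] side [0.5354 0.0574] tri [0.5394 0.0667 0.0864]
88.52844790503444 0.2385116129219977
88.76330698459456 0.2367962782615291
[0.6055 0.1368] [0.0019 0.0787]
[0.476  0.1409] [0.0025 0.0811]
[0.476  0.1409] [-0.1295  0.0041]
[0.4735 0.0598] [-0.1301  0.0017]
[[ 0.5759 -0.1774]
 [ 0.5344 -0.3523]
 [ 0.4773 -0.3403]
 [ 0.5151 -0.1645]]
[[ 0.2268  0.9739 -0.    ]
 [ 0.9739 -0.2268  0.0001]
 [ 0.0001 -0.     -1.    ]]
```

carry_out:
  rows:
    - [-1, 0, 0, 0, -0.8]
    - [-1, 0, 0, 0, -0.8]
    - [-1, 0, 0, 0, -0.8]
    - [-1, -0.9, 0.68, 0, 0]
    - [-1, -0.9, 0.68, 0, 0]
    - [-1, -0.9, 0.68, 0, 0]
    - [-1, -0.9, 0.68, 0, 0]
    - [-1, -0.9, 0.68, 0, 0]
    - [-1, -0.9, 0.68, 0, 0]
    - [-1, -0.9, 0.68, 0, 0]
    - [-1, -0.9, 0.68, 0, 0]
    - [-1, -0.9, 0.68, 0, 0]
    - [-1, -0.9, 0.68, 0, 0]
    - [-1, -0.9, 0.68, 0, 0]
  force: 20

```text
time: 1.72
ee_pos: [0.3663, 0.3029, 0.235]
eef_rot: [0.705, 0.709, 0.001, -0.003]
ft_force: [0.5, -0.3, 0.2]
width: 0.0871
```

carry_out:
  rows:
    - [-1, -0.9, 0.65, 0, 0.3]
    - [-1, -0.9, 0.65, 0, 0]
    - [-1, -0.9, 0.65, 0, 0]
    - [-1, -0.9, 0.65, 0, 0]
    - [-1, -0.9, 0.65, 0, 0]
    - [-1, -0.9, 0.65, 0, 0]
    - [-1, -0.9, 0.65, 0, 0]
    - [-1, -0.9, 0.65, 0, 0]
    - [-1, 0, 0, 0, 0]
    - [-1, 0, 0, 0, 0]

```text
time: 2.55
ee_pos: [0.5275, 0.0634, 0.2364]
eef_rot: [0.718, 0.696, 0.004, -0.001]
ft_force: [0.1, 1.3, -0.0]
width: 0.087
```

```bash
python3 - <<'E'
from h import *
from scipy.spatial.transform import Rotation as R
s=read_state();print(s["ee_pos"],R.from_quat(s["eef_rot"]).as_matrix()[:,0])
im=camera("side");cv2.imwrite("pics/s1.png",cv2.resize(im[100:280,200:480],None,fx=2.5,fy=2.5))
for c in("side",):
  for r in pinpoint("push_tab",c)[:2]:print(r["xy"],r["conf"])
E
```

```text
[0.52751027 0.06339095 0.23640926] [0.03224297 0.99945679 0.00682086]
[328.6, 203.2] 0.61
```

View pics/s1.png

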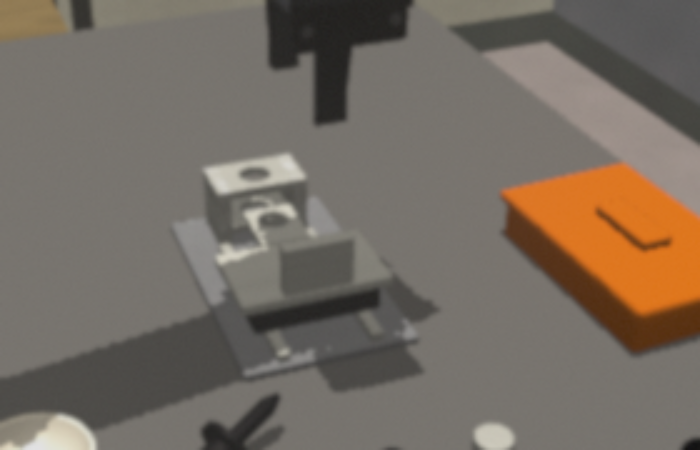

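```bash
python3 - <<'E'
from h import *
s=camera("side");t=camera("top")
cv2.imwrite("pics/s2.png",np.vstack([s[130:400,0:640],t[40:340,0:640]]))
E
```

```text
(no output)
```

View pics/s2.png

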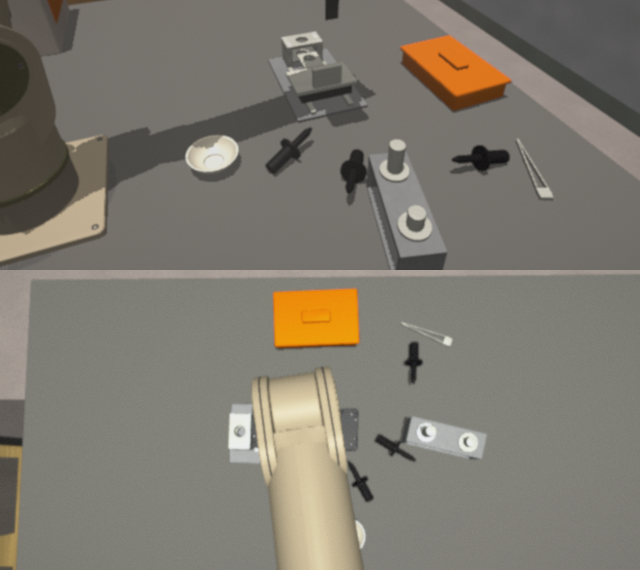

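The three black pins have toppled by themselves and now lie on the bench clear of my path, with the rack and dock unchanged. Next I'll go down and pinch the tab.

carry_out:
  rows:
    - [-1, 0, 0.35, 0.8, 0]
    - [-1, 0, 0, 0.9, 0]
    - [-1, 0, 0, 0.9, 0]
    - [-1, 0, 0, 0.9, 0]
    - [-1, 0, 0, 0.9, 0]
    - [-1, 0, 0, 0.7, 0]
    - [-1, 0, 0, 0, 0]
    - [1, 0, 0, 0, 0]
    - [1, 0, 0, 0, 0]
    - [1, 0, 0, 0, 0]
    - [1, 0, 0, 0, 0]
    - [1, 0, 0, 0, 0]
    - [1, 0, 0, 0, 0]
  force: 20

```text
time: 3.83
ee_pos: [0.5389, 0.0818, 0.0859]
eef_rot: [0.71, 0.704, 0.012, -0.001]
ft_force: [0.7, -0.1, -0.8]
width: 0.0551
```

carry_out:
  rows:
    - [1, 0, 0, 0, 0]
    - [1, 0, 0, 0, 0]
    - [1, 0, 0, 0, 0]
    - [1, 0, 0, 0, 0]
    - [1, 0, 0, 0, 0]
    - [1, 0, 0, 0, 0]

```text
time: 4.33
ee_pos: [0.5396, 0.08, 0.0869]
eef_rot: [0.711, 0.704, 0.012, -0.0]
ft_force: [0.7, -2.9, -1.0]
width: 0.0151
```

```bash
python3 - <<'E'
from h import *
from scipy.spatial.transform import Rotation as R
s=read_state();print(s["ee_pos"],s["width"],s["ft_force"],R.from_quat(s["eef_rot"]).as_matrix().round(3))
E
```

```text
[0.53963178 0.08004071 0.08692868] 0.015073371319467028 [ 0.6739381  -2.85151239 -0.97245162] [[ 0.01   1.     0.017]
 [ 1.    -0.01   0.017]
 [ 0.017  0.017 -1.   ]]
```

carry_out:
  rows:
    - [1, 0, 0, 0, 0]
    - [1, 0, 0, 0, 0]
    - [1, 0, 0, 0, 0]
    - [1, 0.3, 0, 0, 0]
    - [1, 0.3, 0, 0, 0]
    - [1, 0.3, 0, 0, 0]

```text
time: 4.83
ee_pos: [0.5403, 0.1059, 0.0869]
eef_rot: [0.712, 0.702, 0.011, 0.001]
ft_force: [2.5, -1.9, -3.9]
width: 0.0119
```

carry_out:
  rows:
    - [1, 0.15, 0, 0, 0]
    - [1, 0.15, 0, 0, 0]
    - [1, 0.15, 0, 0, 0]

```text
time: 5.08
ee_pos: [0.5406, 0.1191, 0.0869]
eef_rot: [0.712, 0.702, 0.009, 0.002]
ft_force: [-0.8, -30.9, 4.9]
width: 0.012
```

carry_out:
  rows:
    - [1, 0.1, 0, 0, 0]
    - [1, 0.1, 0, 0, 0]

```text
time: 5.25
ee_pos: [0.5406, 0.1189, 0.0868]
eef_rot: [0.713, 0.701, 0.006, 0.005]
ft_force: [-0.0, -12.2, 0.7]
width: 0.0118
```

Hard stop at y = 0.119. Adding the 112 mm gives a hole line at y ≈ 0.231, which matches the image estimate. Now I release the tab and lift.

carry_out:
  rows:
    - [1, 0, 0, 0, 0]
    - [0, 0, 0, 0, 0]
    - [0, 0, 0, 0, 0]
    - [0, 0, 0, 0, 0]
    - [0, 0, 0, 0, 0]
    - [-0.5, 0, 0, -0.5, 0]
    - [-1, 0, 0, -1, 0]
    - [-1, 0, 0, -1, 0]
    - [-1, 0, 0, -1, 0]
    - [-1, 0, 0, -1, 0]
    - [-1, 0, 0, -1, 0]
    - [-1, -1, 0, 0, 0]
    - [-1, -1, 0, 0, 0]
    - [-1, -1, 0, 0, 0]
    - [-1, -1, 0, 0, 0]
    - [-1, -1, 0, 0, 0]
    - [-1, -1, 0, 0, 0]
    - [-1, -1, 0, 0, 0]
    - [-1, -1, 0, 0, 0]
    - [-1, 0, 0, 0, 0]

```text
time: 6.92
ee_pos: [0.5342, -0.1196, 0.2613]
eef_rot: [0.706, 0.708, 0.009, 0.002]
ft_force: [0.4, -0.8, 0.4]
width: 0.0871
```

```bash
python3 - <<'E'
from h import *
np.set_printoptions(precision=4,suppress=True)
from scipy.spatial.transform import Rotation as R
s=read_state();print(s["ee_pos"],s["width"],R.from_quat(s["eef_rot"]).as_matrix().round(3))
a=camera("side");b=camera("top")
cv2.imwrite("pics/s3.png",np.vstack([cv2.resize(a[140:250,240:400],None,fx=4,fy=4),]))
for c in("side","top"):
  for q in("push_tab","lock_hole","long_pin_head"):
    for r in pinpoint(q,c)[:2]:print(c,q,r["xy"],r["conf"])
E
```

```text
[ 0.5342 -0.1196  0.2613] 0.0871362961306853 [[-0.002  1.     0.017]
 [ 1.     0.002  0.01 ]
 [ 0.01   0.017 -1.   ]]
side push_tab [318.4, 189.9] 0.95
side lock_hole [300.4, 170.3] 0.87
side long_pin_head [495.0, 286.1] 0.79
side long_pin_head [352.5, 291.9] 0.78
top push_tab [283.9, 194.3] 0.62
top lock_hole [239.8, 200.3] 0.87
top long_pin_head [411.8, 121.9] 0.84
top long_pin_head [366.6, 264.9] 0.79
```

View pics/s3.png

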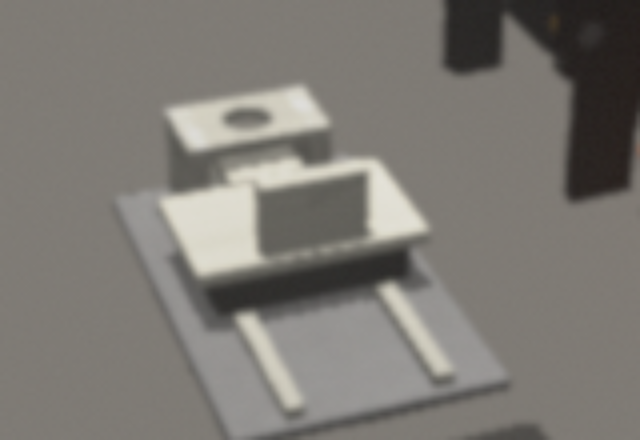

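Carriage is home: tongue fully inside the fork, side view tab (318,190), hole (300,170). Now over the long pin.

carry_out:
  rows:
    - [-1, -0.75, 0, 0.5, 0]
    - [-1, -0.75, 0, 0.5, 0]
    - [-1, -0.75, 0, 0.5, 0]
    - [-1, -0.75, 0, 0.5, 0]
    - [-1, 0, 0, 0, 0]
    - [-1, 0, 0, 0, 0]

```text
time: 7.82
ee_pos: [0.5402, -0.198, 0.1978]
eef_rot: [0.699, 0.715, 0.012, 0.001]
ft_force: [0.4, 0.4, 1.2]
width: 0.0872
```

```bash
python3 - <<'E'
from h import *
np.set_printoptions(precision=4,suppress=True)
s=read_state();print(s["ee_pos"],s["eef_rot"])
a=camera("side")
cv2.imwrite("pics/s4.png",cv2.resize(a[150:380,300:520],None,fx=2.5,fy=2.5))
E
```

```text
[ 0.5402 -0.198   0.1978] [0.699  0.7151 0.0116 0.0015]
```

View pics/s4.png

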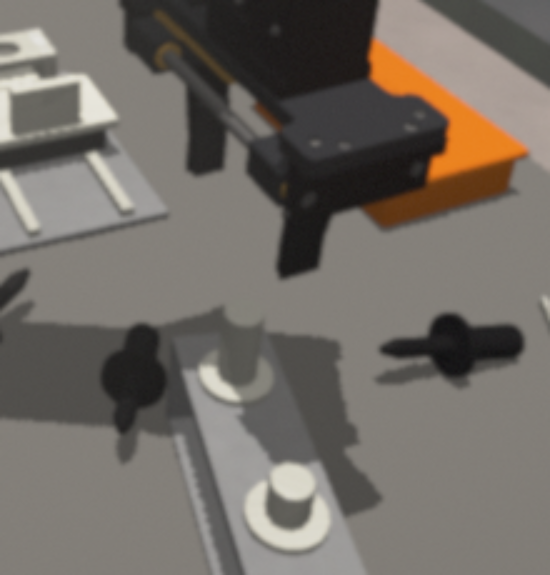

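carry_out:
  rows:
    - [-1, -0.4, -0.15, 0.3, 0]
    - [-1, 0, 0, 0.7, 0]
    - [-1, 0, 0, 0.7, 0]
    - [-1, 0, 0, 0.2, 0]
    - [-1, 0, 0, 0, 0]

```text
time: 8.28
ee_pos: [0.5404, -0.2039, 0.1425]
eef_rot: [0.696, 0.718, 0.014, 0.003]
ft_force: [-0.8, 0.1, 0.4]
width: 0.0872
```

carry_out:
  rows:
    - [-1, -0.25, -0.15, 0, 0.3]
    - [-1, 0, -0.05, 0.45, 0.3]
    - [-1, 0, 0, 0.45, 0]
    - [-1, 0, 0, 0.35, 0]
    - [-1, 0, 0, 0, 0]
    - [-1, 0, 0, 0, 0]

```text
time: 8.78
ee_pos: [0.5382, -0.2108, 0.1083]
eef_rot: [0.715, 0.699, 0.016, 0.005]
ft_force: [-0.1, -1.2, -0.2]
width: 0.0872
```

```bash
python3 - <<'E'
from h import *
np.set_printoptions(precision=4,suppress=True)
s=read_state();print(s["ee_pos"],s["eef_rot"])
a=camera("side")
cv2.imwrite("pics/s5.png",cv2.resize(a[200:340,320:480],None,fx=4,fy=4))
E
```

```text
[ 0.5382 -0.2108  0.1083] [0.7149 0.699  0.0164 0.0051]
```

View pics/s5.png

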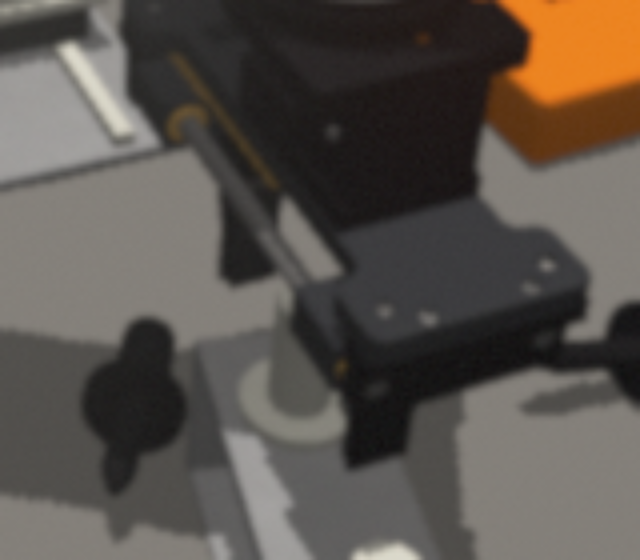

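Fingers straddle the long pin's head, aligned to about 3 mm in x. I'll nudge it, close and lift.

carry_out:
  rows:
    - [-1, 0, -0.1, 0.15, 0]
    - [0, 0, 0, 0, 0]
    - [1, 0, 0, 0, 0]
    - [1, 0, 0, 0, 0]
    - [1, 0, 0, 0, 0]
    - [1, 0, 0, 0, 0]
    - [1, 0, 0, 0, 0]
    - [1, 0, 0, 0, 0]
    - [1, 0, 0, 0, 0]
    - [1, 0, 0, 0, 0]
    - [1, 0, 0, 0, 0]
    - [1, 0, 0, 0, 0]
    - [1, 0, 0, 0, 0]
  force: 35

```text
time: 9.92
ee_pos: [0.5362, -0.2109, 0.1055]
eef_rot: [0.715, 0.699, 0.017, 0.006]
ft_force: [-0.3, -0.4, -0.5]
width: 0.0231
```

carry_out:
  rows:
    - [1, 0, 0, -0.3, 0]
    - [1, 0, 0, -0.6, 0]
    - [1, 0, 0, -0.8, 0]
    - [1, 0, 0, -0.8, 0]
    - [1, 0, 0, -0.8, 0]
    - [1, 0, 0, -0.8, 0]
    - [1, 0, 0, -0.5, 0]
    - [1, 0, 0, 0, 0]

```text
time: 10.58
ee_pos: [0.529, -0.2136, 0.2511]
eef_rot: [0.715, 0.698, 0.016, 0.005]
ft_force: [0.7, -0.1, -1.3]
width: 0.0234
```

```bash
python3 - <<'E'
from h import *
from scipy.spatial.transform import Rotation as R
s=read_state();print(s["ee_pos"],s["width"],s["ft_force"],R.from_quat(s["eef_rot"]).as_matrix().round(3))
E
```

```text
[ 0.52902883 -0.21356544  0.25114075] 0.023408351835558925 [ 0.66199862 -0.11899367 -1.34996212] [[ 0.024  0.999  0.029]
 [ 1.    -0.024  0.015]
 [ 0.016  0.028 -0.999]]
```

carry_out:
  rows:
    - [1, 0.5, 0, 0, 0]
    - [1, 0.9, 0, 0, 0]
    - [1, 0.9, 0, 0, 0]
    - [1, 0.9, 0, 0, 0]
    - [1, 0.9, 0, 0, 0]
    - [1, 0.9, 0, 0, 0]
    - [1, 0.9, 0, 0, 0]
    - [1, 0.9, 0, 0, 0]
    - [1, 0.9, 0, 0, 0]
    - [1, 0.9, 0, 0, 0]
    - [1, 0.9, 0, 0, 0]
    - [1, 0.9, 0, 0, 0]
    - [1, 0.9, 0, 0, 0]
    - [1, 0.9, 0, 0, 0]
    - [1, 0.9, 0, 0, 0]
    - [1, 0.5, 0, 0, 0]
    - [1, 0, 0, 0, 0]
    - [1, 0, 0, 0, 0]

```text
time: 12.08
ee_pos: [0.5325, 0.209, 0.2435]
eef_rot: [0.718, 0.696, 0.008, 0.002]
ft_force: [0.3, -0.9, -0.6]
width: 0.0232
```

carry_out:
  rows:
    - [1, 0.4, 0.15, 0, 0]
    - [1, 0.3, 0.1, 0.5, 0]
    - [1, 0, 0, 0.7, 0]
    - [1, 0, 0, 0.7, 0]
    - [1, 0, 0, 0.5, 0]
    - [1, 0, 0, 0, 0]
    - [1, 0, 0, 0, 0]

```text
time: 12.67
ee_pos: [0.5462, 0.2257, 0.1697]
eef_rot: [0.722, 0.692, 0.009, 0.004]
ft_force: [-0.1, -0.4, -1.2]
width: 0.0229
```

```bash
python3 - <<'E'
from h import *
from scipy.spatial.transform import Rotation as R
s=read_state();print(s["ee_pos"],s["width"],s["ft_force"],R.from_quat(s["eef_rot"]).as_matrix().round(3))
a=camera("side");b=camera("top")
cv2.imwrite("pics/s6.png",cv2.resize(a[90:220,230:390],None,fx=4,fy=4))
E
```

```text
[0.54617266 0.22573119 0.16970501] 0.022915336036011404 [-0.14019404 -0.39247787 -1.16962956] [[ 0.042  0.999  0.017]
 [ 0.999 -0.042  0.007]
 [ 0.007  0.017 -1.   ]]
```

View pics/s6.png

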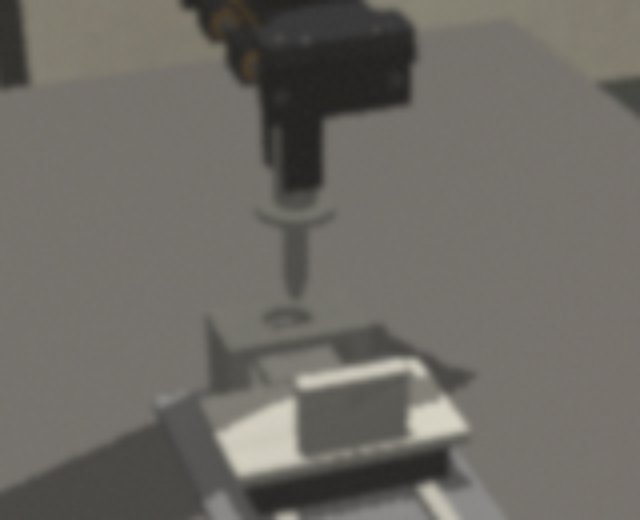

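Side view: pin tip at (303.5,165), hole (301.7,169.5). The tip is 14 mm above the hole, about 4 mm off in +x and 4 to 5 mm short in y. I'll correct that and lower.

carry_out:
  rows:
    - [1, 0.16, -0.18, 0, 0]
    - [1, 0, 0, 0, 0]
    - [1, 0, 0, 0.2, 0]
    - [1, 0, 0, 0, 0]

```text
time: 13.1
ee_pos: [0.5424, 0.2322, 0.1677]
eef_rot: [0.722, 0.692, 0.012, 0.004]
ft_force: [-0.1, -0.5, -1.4]
width: 0.0231
```

```bash
python3 - <<'E'
from h import *
s=read_state();print(s["ee_pos"],s["ft_force"])
a=camera("side")
cv2.imwrite("pics/s7.png",cv2.resize(a[130:190,270:340],None,fx=7,fy=7,interpolation=cv2.INTER_CUBIC))
E
```

```text
[0.54236879 0.23221166 0.16768939] [-0.14430894 -0.50896714 -1.38548859]
```

View pics/s7.png

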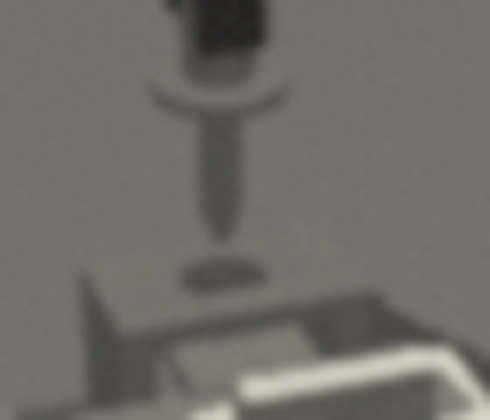

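Tip and hole are aligned: crop columns 222 and 223, and the gap matches 12 mm. Lowering.

carry_out:
  rows:
    - [1, 0, -0.03, 0.4, 0]
    - [1, 0, -0.03, 0.4, 0]
    - [1, 0, 0, 0.2, 0]
    - [1, 0, 0, 0, 0]

```text
time: 13.48
ee_pos: [0.5416, 0.2326, 0.1355]
eef_rot: [0.722, 0.692, 0.013, 0.004]
ft_force: [-1.2, -0.3, -2.3]
width: 0.023
```

carry_out:
  rows:
    - [1, 0, -0.02, 0.3, 0]
    - [1, 0, -0.02, 0.3, 0]
    - [1, 0, -0.02, 0.25, 0]
    - [1, 0, 0, 0.15, 0]
    - [1, 0, 0, 0, 0]

```text
time: 13.9
ee_pos: [0.5402, 0.2329, 0.1014]
eef_rot: [0.722, 0.692, 0.012, 0.004]
ft_force: [-0.2, -0.2, 2.8]
width: 0.0232
```

Seated: z = 0.1014 as expected, and the weight is now taken by the leaf. Releasing and lifting straight up.

carry_out:
  rows:
    - [0.4, 0, 0, 0, 0]
    - [0, 0, 0, 0, 0]
    - [-0.5, 0, 0, 0, 0]
    - [-0.5, 0, 0, 0, 0]
    - [-0.5, 0, 0, 0, 0]
    - [-0.5, 0, 0, 0, 0]
    - [-0.5, 0, 0, -0.4, 0]
    - [-0.5, 0, 0, -0.7, 0]
    - [-0.5, 0, 0, -0.9, 0]
    - [-0.5, 0, 0, -0.9, 0]
    - [-0.5, 0, 0, -0.9, 0]
    - [-0.5, 0, 0, -0.9, 0]
    - [-0.5, 0.7, 0, 0, 0]
    - [-0.5, 0.9, 0, 0, 0]
    - [-0.5, 0.9, 0, 0, 0]
    - [-0.5, 0.9, 0, 0, 0]
    - [-0.5, 0.5, 0, 0, 0]
    - [-0.5, 0, 0, 0, 0]
    - [-0.5, 0, 0, 0, 0]

```text
time: 15.48
ee_pos: [0.5438, 0.35, 0.2672]
eef_rot: [0.724, 0.69, 0.018, 0.005]
ft_force: [0.0, -0.4, -0.1]
width: 0.0649
```

```bash
python3 - <<'E'
from h import *
s=read_state();print(s["time"],s["ee_pos"],s["ft_force"],s["width"])
a=camera("side");b=camera("top")
cv2.imwrite("pics/s8.png",np.hstack([cv2.resize(x,None,fx=4,fy=4) for x in (a[130:240,255:350],b[160:270,220:315])]))
for c in("side","top"):
  print(c,[(np.round(r["xy"]),round(r["conf"],2)) for r in pinpoint("long_pin_head",c)],proj(c,(.541,.232,.096)))
E
```

```text
15.4833 [0.54379684 0.34999075 0.26716961] [ 0.00485378 -0.38240121 -0.13642153] 0.06490288071931417
side [(array([302., 161.]), 0.82), (array([353., 294.]), 0.74), (array([278., 288.]), 0.73), (array([495., 288.]), 0.69)] [300.9395841  156.37542059]
top [(array([412., 122.]), 0.69), (array([236., 201.]), 0.66), (array([386., 209.]), 0.62), (array([365., 261.]), 0.61)] [236.82641377 200.9446796 ]
```

View pics/s8.png

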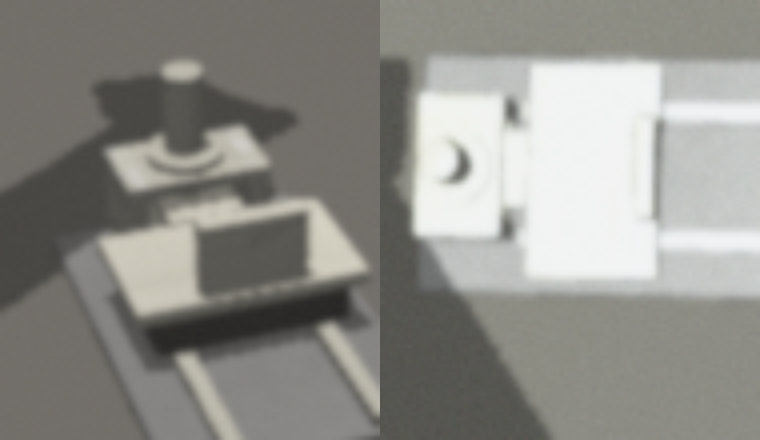

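Side crop: the pin stands upright with its collar flat on the upper leaf. The head top is 22 px above the hole's earlier pixel, which matches 55 mm. The tongue is home and the gripper is clear. Handing in.

```bash
python3 -c "
from bench import *
close_job()"
```

```text
the job is handed in; nothing more can be done
```

The job is done and handed in at about 15.5 s of the 53 s allowed; the hand-in reports no verdict.

- **Carriage:** I pinched the push tab and drove the carriage to its hard stop at y = 0.119. The wrist force rose to about 31 N there, and a further push did not move it.
- **Pin:** I took the long pin from the rack and lowered it through the fork at the measured hole. The weight came off the gripper at z = 0.101 m, the height I had worked out for a seated collar. I then opened the gripper and backed away.

**Last checks:**
- The collar looks flat on the upper leaf, and the head top is 22 px above the hole, as the 55 mm of head and collar should give.
- The carriage looks fully home, and the gripper is clear with almost no force on the wrist.

**What disagreed:**
- The side camera placed points 4 to 6 mm off the top camera in y. I went by the top camera and the contact positions.
- The detector put the seated head centre about 5 px lower in the side view than I calculated.
- The three black look-alike pins toppled early on without the arm near them. They were still on the bench when last seen.

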